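# Find the oven-proof dish by its stamp

## Task

One of the two white dishes has the red oven-proof stamp underneath. Check both, the left one (the robot's left) and then the right: with a fingertip press one side of its rim down until that rim is almost on the tiles and the dish stands tipped up, keep it there a moment to see the underside, then let it settle flat again. When both have been checked, push the stamped dish along the shelf until it stands centred on the row of blue tiles; pick nothing up, leave the other dish where it is, and do not disturb the jars, funnel and spoons on the shelf around them.

Things in the scene. Friction and masses are not known exactly. Their poses are not given: they have to be found in the camera images.
- dish_marked: the dish with the stamp: a square white stoneware dish with flared sides and dark rim, empty, 0.19 to 0.29 kg; 120 mm square at the rim, 48 mm high, walls 5 mm thick, flat foot 84 mm square, inner floor 9 mm up. Origin: centre of the underside, z up, x and y square to the sides. On its underside a red disc 66 mm across; else like the other.
- dish_plain: the other dish, without a stamp: a square white stoneware dish with flared sides and dark rim, empty, 0.19 to 0.29 kg; 120 mm square at the rim, 48 mm high, walls 5 mm thick, flat foot 84 mm square, inner floor 9 mm up. Origin: centre of the underside, z up, x and y square to the sides. Pressed just inside the rim (7 to 12 N at first, then less) either rocks on its foot's edge towards the finger; at 69 degrees that rim meets the tiles; let go, it rocks back.
- stamp (a point): centre of the red disc under one dish, hidden until that dish is tipped (tipped towards the robot by about 60 degrees it is seen from the front). At the start one dish stands to the left (y above 0), the other to the right.
- tile_row: the straight row of blue tiles let flush into the white tiled shelf (no step; shelf surface at z = 0), 58 mm deep in x and running along y across the whole shelf beyond the dishes; origin on its centre line, at surface height. Fixed; its x differs between starts.
- jar4: closed glass jar with black twist cap, 62 mm across, 100 mm high, standing on the shelf to the right of the dishes; origin at the centre of its underside
- jar5: closed glass jar with black twist cap, 62 mm across, 100 mm high, standing on the shelf to the left of the dishes; origin at the centre of its underside
- funnel: orange silicone funnel standing on its mouth, 80 mm across (a small tab sticks out 15 mm more), 95 mm high, between the two dishes' ways; origin at the centre of its underside
- spoons: set of stainless measuring spoons in a spring clip, lying flat between the dishes, about 185 mm long (along its own x, clip at the -x end, spoons fanned 72 mm wide at the +x end), 16 mm high; origin near the middle, on the shelf
There are look-alikes about, which are no part of the job. What is shaped like the dish_marked but green or orange is not meant. Leave any orange look-alike of the dish_plain alone.

How it is judged:
On the way, in this order (a step that is already met when the one before it is completed fails the run):
1. the left-hand dish is tipped up by more than 57 degrees while the other stands flat (((world y of dish_marked above 0 m and angle between dish_marked's own z axis and vertical above 1 rad and angle between dish_plain's own z axis and vertical below 0.1 rad) or (world y of dish_plain above 0 m and angle between dish_plain's own z axis and vertical above 1 rad and angle between dish_marked's own z axis and vertical below 0.1 rad))), for 0.3 s.
2. the right-hand dish is tipped up by more than 57 degrees while the left-hand one stands flat again (((world y of dish_marked below 0 m and angle between dish_marked's own z axis and vertical above 1 rad and angle between dish_plain's own z axis and vertical below 0.1 rad) or (world y of dish_plain below 0 m and angle between dish_plain's own z axis and vertical above 1 rad and angle between dish_marked's own z axis and vertical below 0.1 rad))), for 0.3 s.
3. both dishes stand flat again, the stamped one not yet pushed to the blue tiles (angle between each of dish_marked, dish_plain's own z axis and vertical below 0.1 rad and x of dish_marked in the frame of tile_row below -0.04 m), for 0.1 s.
At the end, for the whole second after the job is handed in: The stamped dish stands flat and still with its centre within 16 mm of the centre line of the row of blue tiles; the other stands flat and still within 50 mm of where it began (x of dish_marked in the frame of tile_row between -0.016 and 0.016 m and angle between each of dish_marked, dish_plain's own z axis and vertical below 0.05 rad and height (world z) of dish_marked below 0.004 m and distance of dish_plain from where it was at the start of the episode below 0.05 m and linear speed of each of dish_marked, dish_plain below 0.01 m/s); the robot touches nothing.
It fails at once if a dish is lifted or carried: raised 12 mm while level, or its underside's centre raised 55 mm ((height (world z) of dish_marked above 0.055 m or (height (world z) of dish_marked above 0.012 m and angle between dish_marked's own z axis and vertical below 0.15 rad)) or (height (world z) of dish_plain above 0.055 m or (height (world z) of dish_plain above 0.012 m and angle between dish_plain's own z axis and vertical below 0.15 rad))).
It fails at once if a dish is tipped right over (angle between any of dish_marked, dish_plain's own z axis and vertical above 1.4 rad).
It fails at once if a jar, the funnel or the spoons are shifted by more than 25 mm or a jar is tilted (distance of any of jar4, jar5, funnel, spoons from where it was at the start of the episode above 0.025 m or angle between any of jar4, jar5's own z axis and vertical above 0.3 rad).
It also fails if it takes over 72 s, if anything falls off the work surface, if the arm or the gripper's body presses on something with over 40 N, if the wrist force passes 120 N, or if a joint passes its speed limit or range.

## Robot

A 6-joint arm with a two-finger parallel gripper is mounted at the origin on the work surface. World frame = base frame: x ahead of the robot, y to its left, z up, the work surface at z = 0. Lengths are in m, angles in rad, forces in N, time in s.
With the tool pointing down it reaches from about 0.35 to 0.85 m from the base axis. Payload 8.1 kg.
Tool frame: the origin (TCP) lies between the finger pads; the fingertips stand 11 mm ahead of it and the grasp point (between the pads) lies 8 mm behind it (robot.tips_ahead is the distance from the TCP to the fingertips, in m); z points along the fingers, y is the line along which they close (so a half turn about z gives the same grasp; the last joint's range is limited). The gripper opens to 93 mm and grips with 3 to 60 N. Pads are 15 mm wide; open, the fingers measure 128 mm over their backs; the gripper's body (75 mm by 188 mm) begins 65 mm behind the grasp point.
Start: joints at [-1.335, 0.13, 1.488, -0, 1.523, -0.085], TCP at [0.189, -0.569, 0.23] pointing down, gripper open.
Joint ranges: [-2.96, 2.96], [-0.89, 2.26], [0.02, 2.5], [-1.34, 4.48], [0, 2.73], [-2.66, 2.66]. Speed limits (rad/s): [2.39, 2.39, 2.79, 3.14, 3.14, 3.14].

## Interface

Orientations are given as a rotation vector (axis times angle).
In Python, from plant import robot gives the robot as it stands. The module is installed in compiled form; this text tells all that it offers.
- The arm moves only by the tool move_arm, never from a script. Its argument "deltas" is one flat list of numbers, 7 for each row, row after row: the shift along the tool's x, y, z in m, then the turn, a rotation vector about the tool's x, y, z in rad, then the opening, from 0 (shut) to 1 (fully open). A call has 1 to 12 rows; each row is the pose to reach, as a shift and turn from the pose commanded when the call began, along the tool's axes at that moment; what a row does not reach only later rows make up. A row lasts 1/8 s, in which the tool goes at most 62.5 mm and 10.7 degrees, less where a joint would pass 70% of its speed; a pose out of reach is approached as far as the arm can. A call with a gripper value outside its range is refused whole. The fingers move at their own pace and stop on an object; "squeeze" is the grip in N (left out, the last holds). Time passes only in rows, so rows that repeat a pose let the fingers close. It gives the time, the measured TCP pose, the force, the opening and the grip force at its end, in the units of the state.
- robot.read_state(): the state, without advancing time (a new reading comes with each control period).
- robot.read_camera(name): name is "scene" or "top" or "wrist"; returns (picture, depth): 420x560x3 uint8, red, green, blue; 420x560 float32, m along the optical axis (not along the pixel's ray), 0 where there is no reading.
- robot.camera_model(name): a dict with "K" (3x3 intrinsics, pixels), "k1" (the pictures are not rectified: a ray, as slopes to the right and down, at radius r is drawn at 1 + k1 r^2 times it, then the intrinsics apply), "R" (3x3) and "t" (3): a world point X has camera coordinates R X + t; the wrist camera has in their place "tool_from_camera" (4x4, takes a point from camera to tool coordinates, whose origin is the TCP and whose axes are the flange's). Camera axes: x right, y down, z forward; pixel columns grow to the right and rows downward; lengths in m; the calibration is good to about 2 mm. A picture is of the moment at which its call begins: read the wrist's pose just before it. camera_model takes no time and is no camera call.
- robot.close_job(): hands the job in; it is judged then, once.
Trained networks look in the newest picture that a camera, given by its name, has taken for a name from the list of things; names that differ only in an ending like _2 or _b are one class to them, and where a whole thing is asked for, a point or a joint stands for the part that bears it (a point fixed in the world has none). Each returns a list of dicts, best first, with "confidence" (0 to 1); they miss things now and then, are a little off and sometimes report something else, mostly with a low value. They report only what shows in the picture. A call takes as long as a camera call. They do not tell look-alikes from the thing itself.
- robot.recognise(camera, label): "uv" ([column, row] in pixels, amid what is visible of it).
The state is a dict: "t": time; "q": joint angles; "dq": joint speeds; "joint_torque": joint torques, N m; "tool_pos": TCP position; "orientation": TCP orientation; "force": force on the tool from outside, world axes, zero at the start; "wrist_torque": the same for the moment, N m; "opening": finger opening in m; "gripper_force": force on a finger pad.
Only numpy, scipy, OpenCV 4.12 (cv2) and the standard library are available. Lean on these libraries where they do the work, as an engineer would, in place of code of your own. Each camera call takes 0.05 s, during which the arm holds its last target. There are 200 camera calls.

## Working session

There is one attempt and no reset: what is moved stays moved. The work goes in short steps, Python scripts to look and compute and a tool call to move; the robot and the scene stay as the last step left them, time stands still between calls to the robot, and variables do not carry over. Pictures are saved under pics/ and viewed, at most 10 in all, crops included, and the job is handed in when it is done.

Besides the shell and the picture viewer there is one more tool, called after "Emit:" as name(argument=value, ...) on one line, values as JSON. move_arm: Moves the arm, as the interface text tells. Its arguments: {"type":"object","properties":{"deltas":{"type":"array","items":{"type":"number"}},"squeeze":{"type":"number"}},"required":["deltas"]}

```bash
mkdir -p pics && cat > h.py <<'E'
import numpy as np, cv2
from plant import robot
from scipy.spatial.transform import Rotation as Ro
def snap(n,fn=None):
    p,d=robot.read_camera(n)
    if fn: cv2.imwrite('pics/'+fn,p[:,:,::-1])
    return p,d
def world(n,uv,depth):
    m=robot.camera_model(n);K=m['K'];uv=np.atleast_2d(np.asarray(uv,float))
    xy=cv2.undistortPoints(uv[:,None],np.array(K),np.array([m['k1'],0,0,0,0.]))[:,0]
    z=np.array([depth[int(round(v)),int(round(u))] for u,v in uv]) if getattr(depth,'ndim',0)==2 else np.full(len(uv),depth)
    c=np.c_[xy,np.ones(len(xy))]*z[:,None]
    return (c-np.array(m['t']))@np.array(m['R'])
def cloud(n,d):
    v,u=np.mgrid[0:420,0:560]
    m=robot.camera_model(n)
    xy=cv2.undistortPoints(np.c_[u.ravel(),v.ravel()].astype(float)[:,None],np.array(m['K']),np.array([m['k1'],0,0,0,0.]))[:,0]
    c=np.c_[xy,np.ones(len(xy))]*d.ravel()[:,None]
    w=(c-np.array(m['t']))@np.array(m['R']); w[d.ravel()==0]=np.nan
    return w.reshape(420,560,3)
E
python3 - <<'E'
from h import *
s=robot.read_state();print(s['t'],s['tool_pos'],s['orientation'],s['force'])
for c in ['top','scene']:
    p,d=snap(c,c+'0.png')
    for l in ['dish_marked','dish_plain','tile_row','jar4','jar5','funnel','spoons']:
        r=robot.recognise(c,l)[:4]
        print(c,l,[(np.round(x['uv']),round(x['confidence'],2),np.round(world(c,x['uv'],d)[0],3)) for x in r])
    m=robot.camera_model(c);print(-np.array(m['R']).T@m['t'])
E
```

```text
0.0 [ 0.18908084 -0.56884471  0.22856827] [-3.09941976e+00 -5.01475079e-01  2.09682326e-04] [ 0.11456914  0.05356992 -0.96431712]
top dish_marked [(array([228., 210.]), 0.92, array([0.536, 0.162, 0.009])), (array([ 96., 222.]), 0.82, array([0.486, 0.458, 0.007])), (array([152., 298.]), 0.67, array([0.327, 0.309, 0.008]))]
top dish_plain []
top tile_row [(array([284., 157.]), 0.68, array([0.674, 0.041, 0.002]))]
top jar4 [(array([141., 159.]), 0.7, array([0.614, 0.347, 0.099])), (array([449., 175.]), 0.63, array([ 0.626, -0.312,  0.097]))]
top jar5 [(array([141., 159.]), 0.7, array([0.614, 0.347, 0.099])), (array([449., 175.]), 0.63, array([ 0.626, -0.312,  0.097]))]
top funnel [(array([300., 151.]), 0.86, array([0.679, 0.005, 0.038]))]
top spoons [(array([294., 232.]), 0.71, array([0.495, 0.007, 0.011]))]
[0.30811624 0.05325057 1.08165087]
scene dish_marked [(array([319., 211.]), 0.85, array([0.504, 0.17 , 0.01 ])), (array([363., 156.]), 0.81, array([0.301, 0.307, 0.012])), (array([416., 199.]), 0.69, array([0.461, 0.435, 0.01 ]))]
scene dish_plain [(array([188., 152.]), 0.92, array([ 0.294, -0.199,  0.011])), (array([189., 208.]), 0.85, array([ 0.5 , -0.17,  0.01])), (array([316., 212.]), 0.44, array([0.508, 0.16 , 0.011]))]
scene tile_row [(array([268., 265.]), 0.8, array([0.666, 0.039, 0.002]))]
scene jar4 [(array([400., 242.]), 0.95, array([0.651, 0.345, 0.083])), (array([117., 242.]), 0.74, array([ 0.664, -0.306,  0.086]))]
scene jar5 [(array([400., 242.]), 0.95, array([0.651, 0.345, 0.083])), (array([117., 242.]), 0.74, array([ 0.664, -0.306,  0.086]))]
scene funnel [(array([254., 271.]), 0.67, array([0.712, 0.009, 0.045]))]
scene spoons [(array([255., 207.]), 0.8, array([0.496, 0.003, 0.012])), (array([256., 271.]), 0.49, array([0.71 , 0.015, 0.044]))]
[1.25902081 0.06020146 0.94787078]
```

View pics/top0.png

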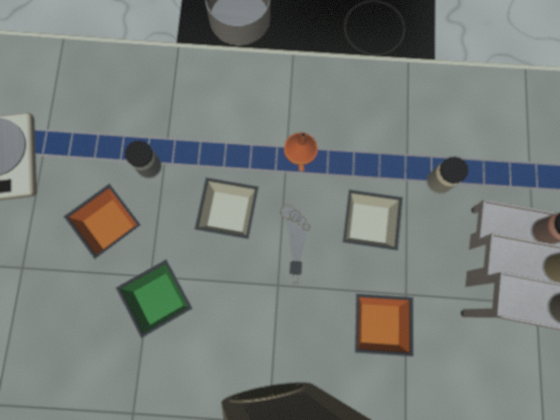

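View pics/scene0.png

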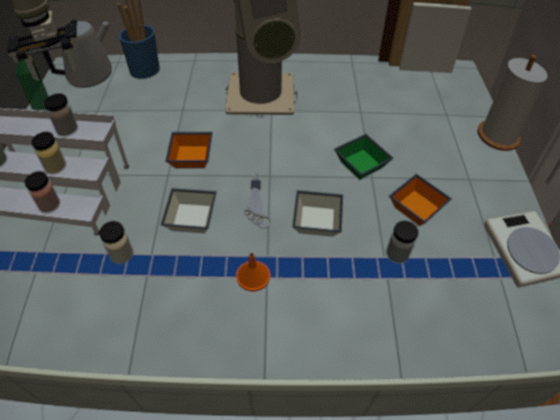

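White dishes in top view: left at (228,210) and right at (373,220). Look-alikes: orange at (102,221) and (384,324), green at (155,298). I choose the two white ones and measure their rims next.

```bash
cat >> h.py <<'E'
def dishes(c,p,d,out=True):
    w=cloud(c,d);res={}
    for n,s in (('L',1),('R',-1)):
        m=(w[...,2]>.036)&(w[...,2]<.058)&(abs(w[...,0]-.53)<.13)&(abs(w[...,1]-s*.165)<.10)
        hsv=cv2.cvtColor(p,cv2.COLOR_RGB2HSV); m&=hsv[...,1]<110
        k,lab,st,_=cv2.connectedComponentsWithStats(m.astype(np.uint8),connectivity=8)
        m=lab==1+np.argmax(st[1:,4])
        q=w[m][:,:2].astype(np.float32)
        r=cv2.minAreaRect(q*1000)
        b=cv2.boxPoints(r)
        print(c,n,np.round(r[0],1),np.round(r[1],1),round(r[2],1),len(q),'z',np.round(np.median(w[m][:,2]),3))
    hsv=cv2.cvtColor(p,cv2.COLOR_RGB2HSV)
    b=(hsv[...,0]>100)&(hsv[...,0]<130)&(hsv[...,1]>130)&(abs(w[...,2])<.012)&(w[...,0]>.55)&(w[...,0]<.75)&(abs(w[...,1])<.35)
    for lo,hi in ((.09,.24),(-.25,-.09)):
        x=w[b&(w[...,1]>lo)&(w[...,1]<hi)]
        print('tile x',np.percentile(x[:,0],[1,50,99]).round(4),np.polyfit(x[:,1],x[:,0],1).round(4))
E
python3 - <<'E'
from h import *
for c in ['top','scene']:
    p,d=snap(c); dishes(c,p,d)
    if c=='top': cv2.imwrite('pics/crop.png',cv2.resize(p[160:270,170:430,::-1],None,fx=3,fy=3))
s=robot.read_state();print(Ro.from_rotvec(s['orientation']).as_matrix().round(3))
m=robot.camera_model('wrist');print(np.round(m['tool_from_camera'],3))
E
```

```text
top L [532.8 162.1] [121.4 121.5] 84.0 901 z 0.047
top R [ 528.9 -162.1] [123.4 121.9] 85.4 947 z 0.047
tile x [0.6469 0.6707 0.6945] [-0.0109  0.6724]
tile x [0.6469 0.671  0.6947] [-3.00e-04  6.71e-01]
scene L [533.  161.7] [121.3 124.6] 84.0 740 z 0.047
scene R [ 528.8 -160.7] [123.1 122.5] 86.2 659 z 0.047
tile x [0.6444 0.6712 0.6968] [-0.0033  0.6717]
tile x [0.6443 0.6714 0.6977] [0.0062 0.6723]
[[ 0.949  0.315 -0.   ]
 [ 0.315 -0.949 -0.   ]
 [-0.     0.    -1.   ]]
[[-0.    -0.965 -0.263  0.072]
 [ 1.    -0.001  0.001 -0.001]
 [-0.001 -0.263  0.965 -0.156]
 [ 0.     0.     0.     1.   ]]
```

View pics/crop.png

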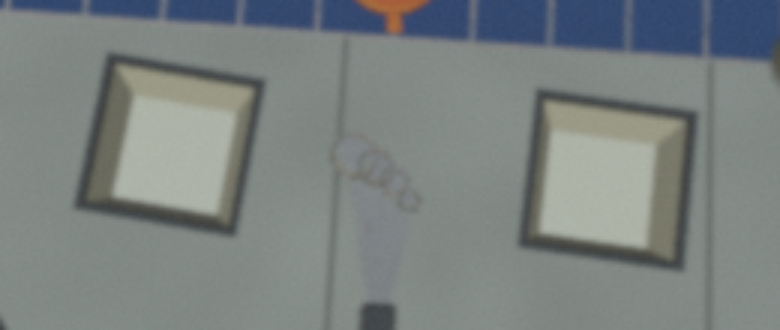

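The crop confirms both are white with dark rims and beige inner walls. The left dish has a yaw of about −6°, the right about −4.5°, and the blue row's centre line is at x≈0.671. Next I plan the first move.

```bash
cat >> h.py <<'E'
D={'L':(.533,.162,-6.),'R':(.529,-.1615,-4.5)}
def pose(xt,yaw,lean,tip=True):
    "tip position world -> (TCP pos, Rotation); tool x along yaw, lean towards the robot"
    R=Ro.from_euler('z',yaw,degrees=True)*Ro.from_euler('x',180,degrees=True)*Ro.from_euler('y',lean,degrees=True)
    return np.array(xt)-R.apply([0,0,.011]),R
def local(n,x,z,y=0.):
    cx,cy,a=D[n];r=np.radians(a)
    return np.array([cx+x*np.cos(r)-y*np.sin(r),cy+x*np.sin(r)+y*np.cos(r),z])
def arc(n,th,inward=.003):
    a=np.radians(105.2+th);return pose(local(n,-.042+.0497*np.cos(a)+inward,.0497*np.sin(a)),D[n][2],.2*th)
def rows(targets,p0=None,R0=None):
    s=robot.read_state()
    p0=np.array(s['tool_pos']) if p0 is None else p0;R0=Ro.from_rotvec(s['orientation']) if R0 is None else R0
    for p,R in targets: print(np.r_[R0.inv().apply(p-p0),(R0.inv()*R).as_rotvec()].round(4).tolist())
E
python3 - <<'E'
from h import *
p,d=snap('top');w=cloud('top',d)
m=(w[...,1]<-.3)&(w[...,0]<.6)&(w[...,0]>.1);print('rack max z',np.nanpercentile(w[m][:,2],99.5))
rows([pose(local('L',-.052,.09),-6,0)])
E
```

```text
rack max z 0.18753866222816576
[0.5095, -0.6071, 0.1287, 0.0, -0.0, 0.4255]
```

Emit:
move_arm(deltas=[0,0,-0.05,0,0,0,0,0.04,-0.04,-0.06,0,0,0,0,0.08,-0.09,-0.06,0,0,0.1,0,0.12,-0.14,-0.06,0,0,0.2,0,0.16,-0.19,-0.06,0,0,0.3,0,0.2,-0.24,-0.06,0,0,0.4255,0,0.24,-0.285,-0.06,0,0,0.4255,0,0.28,-0.33,-0.06,0,0,0.4255,0,0.32,-0.38,-0.06,0,0,0.4255,0,0.36,-0.43,-0.06,0,0,0.4255,0,0.4,-0.475,-0.04,0,0,0.4255,0,0.44,-0.52,-0.02,0,0,0.4255,0], squeeze=10)

```text
t: 2.45
tool_pos: [0.4413, 0.0595, 0.2519]
orientation: [-3.137, 0.164, -0.004]
force: [0.5, -0.6, 0.6]
opening: 0.0006
gripper_force: 0.0
```

```bash
python3 - <<'E'
from h import *
s=robot.read_state();print(s['t'],s['tool_pos'],s['opening'],s['force'],np.round(s['dq'],3))
rows([pose(local('L',-.052,.09),-6,0),pose(local('L',-.052,.052),-6,0)])
E
```

```text
2.45 [0.44126371 0.05953156 0.25193864] 0.0006262397498208625 [ 0.52737676 -0.59172458  0.59375857] [ 1.031  0.697 -0.245 -0.003 -0.443  1.028]
[0.0282, -0.1115, 0.151, -0.0002, -0.0024, 0.0005]
[0.0281, -0.1115, 0.189, -0.0002, -0.0024, 0.0005]
```

Emit:
move_arm(deltas=[0,0,0,0,0,0,0,0,0,0,0,0,0,0])

```text
t: 2.7
tool_pos: [0.4403, 0.0573, 0.2517]
orientation: [3.137, -0.163, -0.0]
force: [-0.1, -0.0, -0.3]
opening: 0.0003
gripper_force: 0.0
```

```bash
python3 - <<'E'
from h import *
s=robot.read_state();print(s['t'],s['tool_pos'],np.round(s['dq'],3))
rows([pose(local('L',-.052,.09),-6,0),pose(local('L',-.052,.054),-6,0)])
E
```

```text
2.7 [0.44031544 0.05728885 0.25170427] [-0.036 -0.019 -0.003 -0.001  0.001 -0.001]
[0.0294, -0.1139, 0.1506, 0.0005, 0.0003, 0.0011]
[0.0294, -0.1139, 0.1866, 0.0005, 0.0003, 0.0011]
```

Emit:
move_arm(deltas=[0.01,-0.05,0.03,0,0,0,0,0.02,-0.1,0.06,0,0,0,0,0.0295,-0.114,0.1,0,0,0,0,0.0295,-0.114,0.14,0,0,0,0,0.0295,-0.114,0.17,0,0,0,0,0.0295,-0.114,0.18,0,0,0,0,0.0295,-0.114,0.18,0,0,0,0,0.0295,-0.114,0.18,0,0,0,0])

```text
t: 3.7
tool_pos: [0.4832, 0.1675, 0.0736]
orientation: [-3.136, 0.166, -0.005]
force: [-0.3, -0.6, 0.1]
opening: 0.0004
gripper_force: 0.0
```

```bash
python3 - <<'E'
from h import *
s=robot.read_state();print(s['t'],s['tool_pos'],np.round(s['dq'],3))
p,d=snap('scene');cv2.imwrite('pics/s1.png',cv2.resize(p[100:280,200:430,::-1],None,fx=3,fy=3))
rows([pose(local('L',-.052,.060),-6,0)]+[arc('L',t) for t in (0,5,10,15,20,25,30,35,40,45,50,55,60,62,64,66)])
E
```

```text
3.7 [0.48321263 0.16745485 0.07359034] [ 0.008 -0.001 -0.     0.001 -0.004  0.002]
[-0.0019, 0.0004, 0.0026, -0.001, -0.003, -0.0006]
[-0.0019, 0.0004, 0.0146, -0.001, -0.003, -0.0006]
[-0.0063, 0.0004, 0.0159, -0.001, 0.0145, -0.0006]
[-0.0104, 0.0004, 0.0176, -0.001, 0.0319, -0.0006]
[-0.0145, 0.0004, 0.0196, -0.001, 0.0494, -0.0006]
[-0.0183, 0.0004, 0.0219, -0.001, 0.0668, -0.0006]
[-0.022, 0.0004, 0.0246, -0.001, 0.0843, -0.0006]
[-0.0253, 0.0004, 0.0275, -0.001, 0.1018, -0.0006]
[-0.0285, 0.0004, 0.0307, -0.001, 0.1192, -0.0006]
[-0.0313, 0.0004, 0.0342, -0.001, 0.1367, -0.0007]
[-0.0338, 0.0004, 0.0379, -0.001, 0.1541, -0.0007]
[-0.036, 0.0004, 0.0418, -0.001, 0.1716, -0.0007]
[-0.0378, 0.0004, 0.0458, -0.001, 0.189, -0.0007]
[-0.0393, 0.0005, 0.05, -0.001, 0.2065, -0.0007]
[-0.0398, 0.0005, 0.0517, -0.0009, 0.2135, -0.0007]
[-0.0403, 0.0005, 0.0534, -0.0009, 0.2204, -0.0007]
[-0.0406, 0.0005, 0.0551, -0.0009, 0.2274, -0.0007]
```

View pics/s1.png

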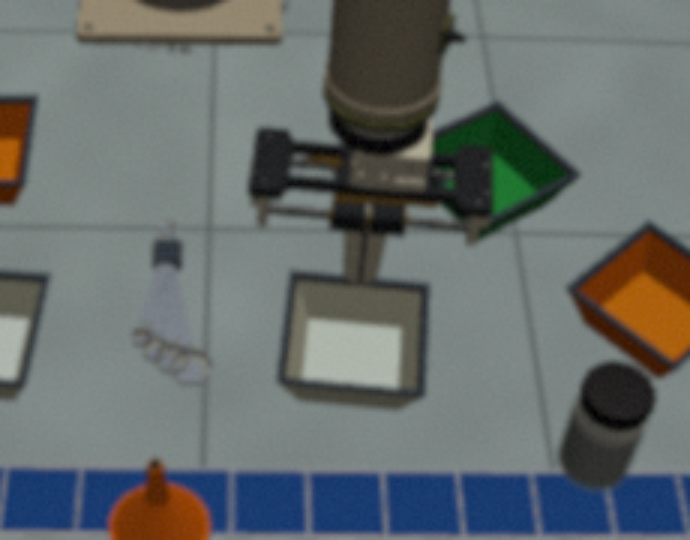

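The closed fingers hang over the middle of the left dish's near rim (crop ~(365,280)), as planned. I start the press and follow the arc part of the way.

Emit:
move_arm(deltas=[-0.002,0,0.008,0,0,0,0,-0.002,0,0.0145,0,0,0,0,-0.006,0,0.016,0,0.0145,0,0,-0.0105,0,0.018,0,0.032,0,0,-0.0145,0,0.02,0,0.05,0,0,-0.0185,0,0.0225,0,0.067,0,0])

```text
t: 4.5
tool_pos: [0.463, 0.17, 0.0502]
orientation: [3.132, -0.164, 0.105]
force: [-7.7, 0.1, 12.9]
opening: 0.0003
gripper_force: 6.9
```

```bash
python3 - <<'E'
from h import *
s=robot.read_state();print(s['t'],s['tool_pos'],s['force'],np.round(s['dq'],3))
p,d=snap('scene');cv2.imwrite('pics/s2.png',cv2.resize(p[100:280,200:430,::-1],None,fx=3,fy=3))
rows([arc('L',t) for t in (15,20,25,30,35,40,45,50,55,60,62,64,66)])
E
```

```text
4.5 [0.46301648 0.17002791 0.05017963] [-7.66343613  0.05121931 12.91436566] [ 0.064 -0.161  0.217 -0.057 -0.172  0.088]
[0.0072, 0.0006, -0.0042, -0.0001, -0.0141, 0.0005]
[0.0032, 0.0006, -0.0022, -0.0001, 0.0033, 0.0005]
[-0.0006, 0.0006, 0.0003, -0.0001, 0.0208, 0.0005]
[-0.0041, 0.0006, 0.003, -0.0001, 0.0382, 0.0005]
[-0.0075, 0.0006, 0.006, -0.0001, 0.0557, 0.0005]
[-0.0105, 0.0006, 0.0093, -0.0001, 0.0731, 0.0005]
[-0.0133, 0.0006, 0.0128, -0.0001, 0.0906, 0.0005]
[-0.0157, 0.0006, 0.0165, -0.0001, 0.108, 0.0005]
[-0.0178, 0.0006, 0.0205, -0.0001, 0.1255, 0.0005]
[-0.0195, 0.0006, 0.0245, -0.0001, 0.1429, 0.0005]
[-0.0201, 0.0006, 0.0262, -0.0001, 0.1499, 0.0005]
[-0.0207, 0.0006, 0.0279, -0.0001, 0.1569, 0.0005]
[-0.0212, 0.0006, 0.0296, -0.0001, 0.1639, 0.0005]
```

View pics/s2.png

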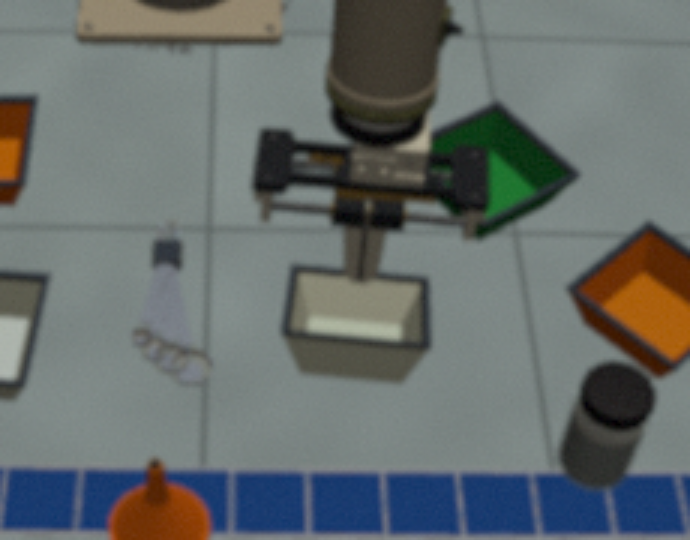

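The left dish is rocking towards the finger as wanted (about 15–20°). I continue along the arc.

Emit:
move_arm(deltas=[-0.004,0,0.0025,0,0.0175,0,0,-0.0075,0,0.005,0,0.035,0,0,-0.011,0,0.008,0,0.0525,0,0,-0.014,0,0.0115,0,0.07,0,0,-0.0165,0,0.015,0,0.0875,0,0,-0.019,0,0.0185,0,0.105,0,0,-0.021,0,0.0225,0,0.122,0,0,-0.0225,0,0.0265,0,0.14,0,0,-0.0235,0,0.029,0,0.15,0,0,-0.024,0,0.03,0,0.154,0,0,-0.024,0,0.03,0,0.154,0,0])

```text
t: 5.92
tool_pos: [0.4414, 0.1719, 0.0175]
orientation: [3.107, -0.163, 0.344]
force: [-0.8, -0.8, 0.6]
opening: 0.0006
gripper_force: 0.2
```

```bash
cat >> h.py <<'E'
def tiltscan(n,p,d,c='scene'):
    w=cloud(c,d);hsv=cv2.cvtColor(p,cv2.COLOR_RGB2HSV)
    x0,y0,a=D[n]
    m=(abs(w[...,0]-x0+.04)<.09)&(abs(w[...,1]-y0)<.05)&(w[...,2]>.012)&(w[...,2]<.062)
    q=w[m];best=None;rng=np.random.default_rng(0)
    for _ in range(300):
        t=q[rng.choice(len(q),3,False)];nn=np.cross(t[1]-t[0],t[2]-t[0]);nn/=np.linalg.norm(nn)+1e-12
        k=(abs((q-t[0])@nn)<.0025)
        if best is None or k.sum()>best.sum(): best=k
    u,s,vt=np.linalg.svd(q[best]-q[best].mean(0));nn=vt[2]*np.sign(vt[2][0])
    print('plane',best.sum(),nn.round(3),q[best].mean(0).round(3),'tilt from vertical-down',round(np.degrees(np.arccos(-nn[2])),1))
    r=m&((hsv[...,0]<8)|(hsv[...,0]>170))&(hsv[...,1]>110);print('red px',r.sum())
E
python3 - <<'E'
from h import *
s=robot.read_state();print(s['t'],s['tool_pos'],s['force'],np.round(s['dq'],3))
p,d=snap('scene');tiltscan('L',p,d)
print(robot.recognise('scene','stamp'))
cv2.imwrite('pics/s3.png',cv2.resize(p[100:280,200:430,::-1],None,fx=3,fy=3))
E
```

```text
5.925 [0.44139516 0.17186351 0.0174947 ] [-0.8399905  -0.77389068  0.59245107] [-0.002  0.001 -0.007  0.003  0.003 -0.002]
plane 214 [ 0.919 -0.097 -0.382] [0.507 0.165 0.038] tilt from vertical-down 67.5
red px 137
[{'uv': [321.8, 189.9], 'confidence': 0.88}, {'uv': [418.4, 198.5], 'confidence': 0.77}, {'uv': [368.3, 154.7], 'confidence': 0.74}]
```

View pics/s3.png

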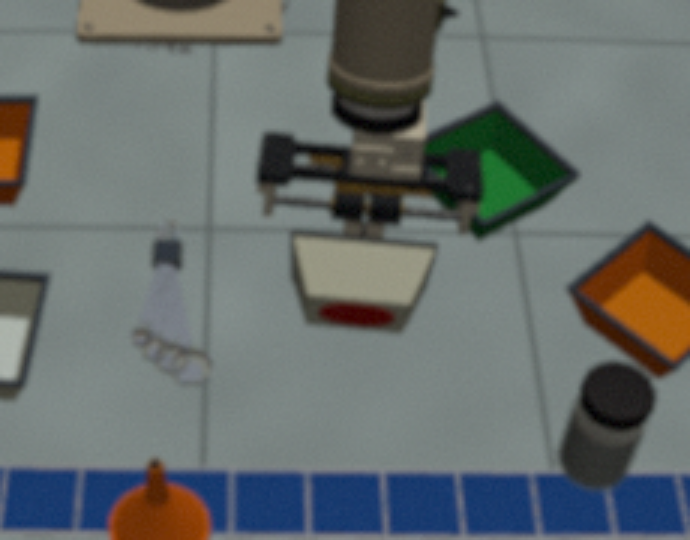

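The left dish is tipped about 67° and shows the red stamp (crop ~(357,315)), so the left dish is the stamped one. I hold a bit longer, then let it back down along the same arc.

```bash
python3 - <<'E'
from h import *
p0,R0=arc('L',64)
rows([arc('L',t) for t in (57,50,43,36,29,22,15,8,0)]+[pose(local('L',-.052,.1),-6,0)],p0,R0)
E
```

```text
[0.003, -0.0, -0.0054, 0.0, -0.0244, -0.0]
[0.0067, -0.0, -0.0104, 0.0, -0.0489, -0.0]
[0.011, -0.0, -0.015, 0.0, -0.0733, -0.0]
[0.0157, -0.0, -0.019, -0.0, -0.0977, 0.0]
[0.021, -0.0, -0.0224, -0.0, -0.1222, 0.0]
[0.0266, 0.0, -0.0252, 0.0, -0.1466, 0.0]
[0.0326, 0.0, -0.0274, 0.0, -0.171, -0.0]
[0.0387, 0.0, -0.0288, -0.0, -0.1955, -0.0]
[0.0459, 0.0, -0.0295, 0.0, -0.2234, 0.0]
[0.0575, 0.0, -0.0802, 0.0, -0.2234, 0.0]
```

Emit:
move_arm(deltas=[0,0,0,0,0,0,0,0,0,0,0,0,0,0,0,0,0,0,0,0,0])

```text
t: 6.4
tool_pos: [0.4416, 0.1719, 0.0177]
orientation: [3.107, -0.163, 0.345]
force: [0.2, 1.1, -0.1]
opening: 0.0001
gripper_force: 0.1
```

Emit:
move_arm(deltas=[0.003,0,-0.0055,0,-0.024,0,0,0.0065,0,-0.0105,0,-0.049,0,0,0.011,0,-0.015,0,-0.073,0,0,0.0155,0,-0.019,0,-0.098,0,0,0.021,0,-0.0225,0,-0.122,0,0,0.0265,0,-0.025,0,-0.147,0,0,0.0325,0,-0.0275,0,-0.171,0,0,0.0385,0,-0.029,0,-0.195,0,0,0.045,0,-0.0305,0,-0.223,0,0,0.0475,0,-0.0375,0,-0.223,0,0,0.0575,0,-0.08,0,-0.223,0,0,0.0575,0,-0.08,0,-0.223,0,0])

```text
t: 7.9
tool_pos: [0.4825, 0.1684, 0.1119]
orientation: [-3.135, 0.164, -0.007]
force: [-0.3, 0.5, -0.1]
opening: 0.0008
gripper_force: 0.0
```

```bash
python3 - <<'E'
from h import *
s=robot.read_state();print(s['t'],s['tool_pos'],s['orientation'],s['force'])
for c in ('top','scene'): dishes(c,*snap(c))
rows([pose(local('L',-.052,.18),-6,0),pose(local('R',-.052,.18),-4.5,0),pose(local('R',-.052,.062),-4.5,0)])
E
```

```text
7.9 [0.48246901 0.1684491  0.11189324] [-3.13537947  0.16434343 -0.00660242] [-0.2741835   0.48746281 -0.13651927]
top L [571.5 110.9] [38.3 29.3] 4.4 117 z 0.047
top R [ 529.  -162.2] [123.1 121.8] 85.5 951 z 0.047
tile x [0.6475 0.6709 0.6943] [0.1331 0.6563]
tile x [0.647  0.671  0.6945] [0.0032 0.6715]
scene L [533.8 161.7] [121.4 125.3] 84.0 736 z 0.047
scene R [ 529.8 -161.2] [124.1 124.9] 85.7 679 z 0.047
tile x [0.6447 0.6712 0.6971] [6.000e-04 6.712e-01]
tile x [0.6441 0.6717 0.6977] [0.0052 0.6722]
[0.0012, 0.0003, -0.0825, -0.0004, 0.001, 0.0]
[0.031, 0.3238, -0.0827, -0.0004, 0.001, -0.0262]
[0.0311, 0.3239, 0.0353, -0.0004, 0.001, -0.0262]
```

The left dish is flat again where it was. Now over to the right dish, at moderate height.

Emit:
move_arm(deltas=[0,0.02,-0.03,0,0,0,0,0.01,0.07,-0.03,0,0,0,0,0.015,0.12,-0.03,0,0,0,0,0.02,0.17,-0.03,0,0,0,0,0.025,0.22,-0.03,0,0,0,0,0.03,0.27,-0.03,0,0,-0.026,0,0.031,0.31,-0.02,0,0,-0.026,0,0.031,0.324,0,0,0,-0.026,0,0.031,0.324,0.025,0,0,-0.026,0,0.031,0.324,0.033,0,0,-0.026,0,0.031,0.324,0.033,0,0,-0.026,0,0.031,0.324,0.033,0,0,-0.026,0])

```text
t: 9.5
tool_pos: [0.4773, -0.1575, 0.076]
orientation: [3.139, -0.123, -0.002]
force: [0.3, -0.1, -0.1]
opening: 0.0003
gripper_force: 0.0
```

```bash
python3 - <<'E'
from h import *
s=robot.read_state();print(s['t'],s['tool_pos'],np.round(s['dq'],3))
rows([arc('R',t) for t in (0,5,10,15,20)])
p0,R0=arc('R',20)
rows([arc('R',t) for t in (25,30,35,40,45,50,55,60,62,64)],p0,R0)
E
```

```text
9.5 [ 0.47732566 -0.15752743  0.07595555] [-0.    -0.007 -0.008 -0.    -0.001  0.002]
[-0.0002, -0.0001, 0.017, 0.0003, 0.001, 0.0004]
[-0.0045, -0.0001, 0.0183, 0.0003, 0.0184, 0.0004]
[-0.0087, -0.0001, 0.02, 0.0003, 0.0359, 0.0004]
[-0.0127, -0.0001, 0.022, 0.0003, 0.0533, 0.0004]
[-0.0166, -0.0001, 0.0244, 0.0003, 0.0708, 0.0004]
[-0.0038, 0.0, 0.0024, 0.0, 0.0175, 0.0]
[-0.0074, 0.0, 0.0051, 0.0, 0.0349, 0.0]
[-0.0107, -0.0, 0.0081, 0.0, 0.0524, -0.0]
[-0.0138, -0.0, 0.0114, 0.0, 0.0698, -0.0]
[-0.0165, -0.0, 0.0149, 0.0, 0.0873, -0.0]
[-0.019, 0.0, 0.0186, 0.0, 0.1047, -0.0]
[-0.0211, -0.0, 0.0225, -0.0, 0.1222, -0.0]
[-0.0228, 0.0, 0.0266, 0.0, 0.1396, -0.0]
[-0.0234, -0.0, 0.0283, 0.0, 0.1466, -0.0]
[-0.024, 0.0, 0.0299, 0.0, 0.1536, -0.0]
```

Emit:
move_arm(deltas=[0,0,0.01,0,0,0,0,0,0,0.017,0,0.001,0,0,-0.0045,0,0.0185,0,0.0185,0,0,-0.0085,0,0.02,0,0.036,0,0,-0.0125,0,0.022,0,0.0535,0,0,-0.0165,0,0.0245,0,0.071,0,0])

```text
t: 10.25
tool_pos: [0.4605, -0.1564, 0.0512]
orientation: [3.134, -0.123, 0.11]
force: [-1.8, 1.0, 6.0]
opening: 0.0004
gripper_force: 3.1
```

Emit:
move_arm(deltas=[-0.004,0,0.0025,0,0.0175,0,0,-0.0075,0,0.005,0,0.035,0,0,-0.011,0,0.008,0,0.0525,0,0,-0.014,0,0.0115,0,0.07,0,0,-0.0165,0,0.015,0,0.0875,0,0,-0.019,0,0.0185,0,0.105,0,0,-0.021,0,0.0225,0,0.122,0,0,-0.0225,0,0.0265,0,0.14,0,0,-0.0235,0,0.029,0,0.15,0,0,-0.024,0,0.03,0,0.154,0,0,-0.024,0,0.03,0,0.154,0,0,-0.024,0,0.03,0,0.154,0,0])

```text
t: 11.75
tool_pos: [0.4386, -0.1547, 0.0193]
orientation: [3.111, -0.122, 0.348]
force: [0.3, -0.1, 0.9]
opening: 0.0005
gripper_force: 0.2
```

```bash
python3 - <<'E'
from h import *
s=robot.read_state();print(s['t'],s['tool_pos'],s['force'],np.round(s['dq'],3))
p,d=snap('scene');tiltscan('R',p,d)
cv2.imwrite('pics/s4.png',cv2.resize(p[100:280,100:330,::-1],None,fx=3,fy=3))
E
```

```text
11.75 [ 0.43861385 -0.15465909  0.01927904] [ 0.32774671 -0.09550573  0.93150149] [ 0.002 -0.001 -0.001 -0.     0.001  0.001]
plane 183 [ 0.904 -0.028 -0.428] [ 0.504 -0.156  0.038] tilt from vertical-down 64.7
red px 0
```

View pics/s4.png

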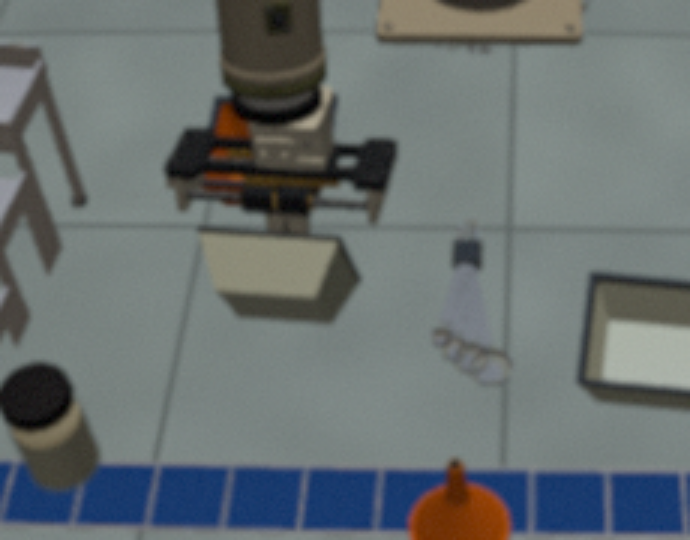

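The right dish is tipped about 65° and its underside (crop ~(285,305)) is plain, no red. I hold, then lower it.

Emit:
move_arm(deltas=[0,0,0,0,0,0,0,0,0,0,0,0,0,0,0,0,0,0,0,0,0])

```text
t: 12.18
tool_pos: [0.4385, -0.1546, 0.0192]
orientation: [3.111, -0.122, 0.349]
force: [0.9, 0.3, 0.5]
opening: 0.0004
gripper_force: 0.1
```

Emit:
move_arm(deltas=[0.003,0,-0.0055,0,-0.024,0,0,0.0065,0,-0.0105,0,-0.049,0,0,0.011,0,-0.015,0,-0.073,0,0,0.0155,0,-0.019,0,-0.098,0,0,0.021,0,-0.0225,0,-0.122,0,0,0.0265,0,-0.025,0,-0.147,0,0,0.0325,0,-0.0275,0,-0.171,0,0,0.0385,0,-0.029,0,-0.195,0,0,0.045,0,-0.0305,0,-0.223,0,0,0.0475,0,-0.0375,0,-0.223,0,0,0.0575,0,-0.08,0,-0.223,0,0,0.0575,0,-0.08,0,-0.223,0,0])

```text
t: 13.68
tool_pos: [0.4792, -0.1586, 0.1136]
orientation: [3.137, -0.123, 0.01]
force: [-0.7, -1.1, -0.6]
opening: 0.0007
gripper_force: 0.0
```

```bash
python3 - <<'E'
from h import *
s=robot.read_state();print(s['t'],s['tool_pos'],s['force'])
for c in ('top','scene'): dishes(c,*snap(c))
a=-6
# push along world +x; open fingers, tip 25 mm up, start 110 mm behind centre
print('yaw -6');rows([pose(local('L',-.11,.13),a,0),pose(local('L',-.11,.028),a,0)])
E
```

```text
13.675 [ 0.47917169 -0.1586249   0.11363364] [-0.66285865 -1.05514915 -0.62655955]
top L [533.9 161.9] [121.1 122.3] 84.0 905 z 0.046
top R [ 585.1 -138.1] [25.4 74.5] 11.3 202 z 0.047
tile x [0.6467 0.6704 0.6945] [-0.0044  0.6713]
tile x [0.647  0.6721 0.6951] [-0.0405  0.6657]
scene L [533.5 161.7] [121.2 126. ] 84.1 735 z 0.047
scene R [ 529.7 -160.9] [123.8 124.9] 85.5 661 z 0.047
tile x [0.6446 0.6711 0.6967] [-0.0022  0.6714]
tile x [0.6443 0.6714 0.6977] [0.0095 0.6728]
yaw -6
[-0.0792, -0.326, -0.031, 0.0003, -0.0012, 0.026]
[-0.0793, -0.326, 0.071, 0.0003, -0.0012, 0.026]
```

Both dishes are flat and in place. I go behind the left dish with the fingers partly open, for a two-point push.

Emit:
move_arm(deltas=[-0.01,-0.05,-0.03,0,0,0,0,-0.03,-0.1,-0.03,0,0,0,0,-0.05,-0.15,-0.03,0,0,0,0.3,-0.07,-0.2,-0.03,0,0,0.026,0.75,-0.079,-0.25,-0.03,0,0,0.026,0.75,-0.079,-0.3,-0.03,0,0,0.026,0.75,-0.079,-0.326,-0.02,0,0,0.026,0.75,-0.079,-0.326,0.02,0,0,0.026,0.75,-0.079,-0.326,0.05,0,0,0.026,0.75,-0.079,-0.326,0.071,0,0,0.026,0.75,-0.079,-0.326,0.071,0,0,0.026,0.75,-0.079,-0.326,0.071,0,0,0.026,0.75])

```text
t: 15.28
tool_pos: [0.4235, 0.1735, 0.0391]
orientation: [3.137, -0.165, -0.0]
force: [0.3, -0.3, 1.2]
opening: 0.0698
gripper_force: 0.0
```

```bash
python3 - <<'E'
from h import *
s=robot.read_state();print(s['t'],s['tool_pos'],s['opening'],s['force'])
rows([pose(local('L',x,.028),-6,0) for x in (-.07,-.0675,.03,.071)])
E
```

```text
15.275 [0.4235467  0.17354007 0.03909374] 0.06975721385597972 [ 0.31944384 -0.31339139  1.24389356]
[0.0401, 0.0, 0.0001, 0.0, 0.0002, -0.0001]
[0.0426, 0.0, 0.0001, 0.0, 0.0002, -0.0001]
[0.1401, 0.0, 0.0001, 0.0, 0.0002, -0.0001]
[0.1811, 0.0, 0.0001, 0.0, 0.0002, -0.0001]
```

Emit:
move_arm(deltas=[0.015,0,0,0,0,0,0.75,0.03,0,0,0,0,0,0.75,0.035,0,0,0,0,0,0.75,0.04,0,0,0,0,0,0.75,0.045,0,0,0,0,0,0.75,0.05,0,0,0,0,0,0.75,0.055,0,0,0,0,0,0.75,0.06,0,0,0,0,0,0.75,0.065,0,0,0,0,0,0.75,0.07,0,0,0,0,0,0.75,0.075,0,0,0,0,0,0.75,0.08,0,0,0,0,0,0.75])

```text
t: 16.77
tool_pos: [0.5035, 0.1652, 0.0388]
orientation: [-3.137, 0.164, 0.0]
force: [-0.2, 0.2, -0.0]
opening: 0.0698
gripper_force: 0.5
```

```bash
python3 - <<'E'
from h import *
s=robot.read_state();print(s['t'],s['tool_pos'],s['force'])
p,d=snap('scene','push.png'); dishes('scene',p,d)
E
```

```text
16.775 [0.5034618  0.1651998  0.03881521] [-0.19668828  0.19513448 -0.00374549]
scene L [567.  158.5] [121.5 134.1] 84.1 809 z 0.048
scene R [ 529.3 -161. ] [123.4 123.4] 85.5 674 z 0.046
tile x [0.6447 0.6714 0.6969] [-0.0027  0.6716]
tile x [0.6449 0.6713 0.6975] [0.0083 0.6727]
```

View pics/push.png

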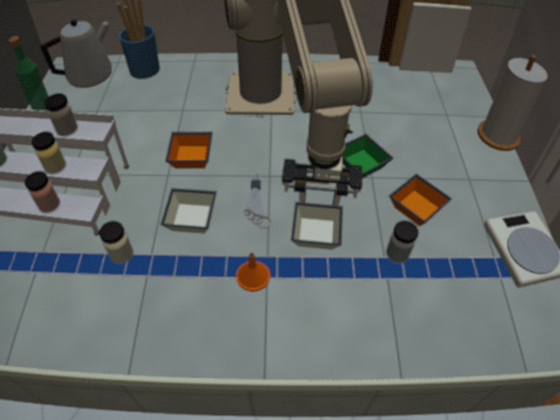

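The dish (now ~(318,225)) slides square ahead of the two fingers, clear of the funnel at (253,270) and jar at (403,242). I continue the push.

Emit:
move_arm(deltas=[0.004,0,0,0,0,0,0.75,0.012,0,0,0,0,0,0.75,0.02,0,0,0,0,0,0.75,0.028,0,0,0,0,0,0.75,0.036,0,0,0,0,0,0.75,0.044,0,0,0,0,0,0.75,0.052,0,0,0,0,0,0.75,0.06,0,0,0,0,0,0.75,0.068,0,0,0,0,0,0.75,0.076,0,0,0,0,0,0.75,0.084,0,0,0,0,0,0.75,0.09,0,0,0,0,0,0.75])

```text
t: 18.32
tool_pos: [0.5932, 0.1558, 0.0389]
orientation: [-3.137, 0.164, -0.0]
force: [-2.2, -0.5, 1.0]
opening: 0.0698
gripper_force: 1.0
```

Emit:
move_arm(deltas=[0,0,0,0,0,0,0.75,-0.02,0,0,0,0,0,0.75,-0.03,0,0,0,0,0,0.75,-0.03,0,0,0,0,0,0.75])

```text
t: 18.82
tool_pos: [0.5623, 0.1591, 0.0389]
orientation: [-3.137, 0.164, -0.0]
force: [0.8, 0.5, -0.8]
opening: 0.0699
gripper_force: 0.0
```

```bash
sed -i 's/\[\.\.\.,0\]-\.53)<\.13/[...,0]-.58)<.17/;s/st\[1:,4\])/st[1:,4])/' h.py && python3 - <<'E'
from h import *
s=robot.read_state();print(s['t'],s['tool_pos'],s['force'])
for c in ('scene','top'): dishes(c,*snap(c))
p,d=snap('scene');w=cloud('scene',d)
for z0 in (.036,.005):
    m=(w[...,2]>z0)&(w[...,2]<.058)&(abs(w[...,1]-.147)<.015)&(w[...,0]>.55);print('x range mid',np.percentile(w[m][:,0],[0.5,99.5]))
E
```

```text
18.825 [0.5623342  0.15910912 0.03887171] [ 0.77152718  0.5115685  -0.76774881]
scene L [662.3 148.7] [121.8 125. ] 84.4 813 z 0.047
scene R [ 529.7 -161. ] [123.3 121.6] 85.7 665 z 0.047
tile x [0.6467 0.6728 0.6966] [-0.1633  0.7095]
tile x [0.6445 0.6715 0.6976] [0.0075 0.6725]
top L [669.8  92.2] [103.9  29.3] 8.8 216 z 0.046
top R [ 529.4 -162. ] [122.9 122.5] 85.7 955 z 0.047Traceback (most recent call last):
  File "<stdin>", line 3, in <module>
  File "h.py", line 36, in dishes
    print('tile x',np.percentile(x[:,0],[1,50,99]).round(4),np.polyfit(x[:,1],x[:,0],1).round(4))
                   ~~~~~~~~~~~~~^^^^^^^^^^^^^^^^^^
    return _quantile_unchecked(
        a, q, axis, out, overwrite_input, method, keepdims, weights)
    return _ureduce(a,
                    func=_quantile_ureduce_func,
    ...<5 lines>...
                    overwrite_input=overwrite_input,
                    method=method)
    r = func(a, **kwargs)
    result = _quantile(arr,
                       quantiles=q,
    ...<2 lines>...
                       out=out,
                       weights=wgt)
    slices_having_nans = np.isnan(arr[-1, ...])
                                  ~~~^^^^^^^^^
IndexError: index -1 is out of bounds for axis 0 with size 0
```

The dish centre is at x≈0.662 and the target is 0.671, so one more 9 mm push, then retreat.

Emit:
move_arm(deltas=[0.02,0,0,0,0,0,0.75,0.028,0,0,0,0,0,0.75,0.032,0,0,0,0,0,0.75,0.036,0,0,0,0,0,0.75,0.039,0,0,0,0,0,0.75,0.039,0,0,0,0,0,0.75,0.02,0,0,0,0,0,0.75,-0.02,0,0,0,0,0,0.75,-0.07,0,0,0,0,0,0.75,-0.12,0,-0.04,0,0,0,0.75,-0.15,0,-0.08,0,0,0,0.75,-0.15,0,-0.1,0,0,0,0.75])

```text
t: 20.42
tool_pos: [0.413, 0.1753, 0.1413]
orientation: [-3.136, 0.162, -0.005]
force: [1.0, 0.1, 0.1]
opening: 0.0698
gripper_force: 0.0
```

```bash
python3 - <<'E'
from h import *
s=robot.read_state();print(s['t'],s['tool_pos'],s['force'])
for c in ('scene','top'):
    p,d=snap(c,'end_%s.png'%c)
    try: dishes(c,p,d)
    except Exception: pass
E
```

```text
20.425 [0.41300682 0.17532809 0.14134157] [0.95076561 0.1309483  0.08169111]
scene L [671.  147.4] [121.7 124.5] 83.4 821 z 0.047
scene R [ 529.1 -160.6] [123.5 123.9] 85.9 671 z 0.047
tile x [0.6471 0.6721 0.696 ] [-0.107   0.6966]
tile x [0.6445 0.6713 0.6978] [0.0073 0.6725]
top L [670. 148.] [120.9 122.5] 84.0 820 z 0.047
top R [ 529.3 -162.4] [124.  122.1] 85.9 954 z 0.047
tile x [0.6481 0.6738 0.6941] [-0.5578  0.7997]
tile x [0.6469 0.6712 0.6947] [-0.002   0.6707]
```

View pics/end_scene.png

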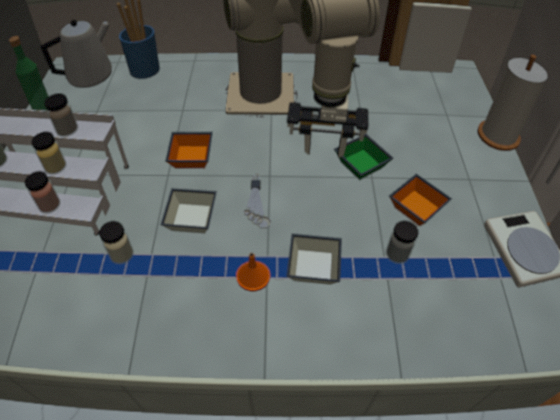

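The stamped dish (316,260) is centred on the blue row (x≈0.6705 against 0.671). The other dish (189,210) and everything around them are where they were, and the arm is clear.

```bash
python3 -c "
from plant import robot
print(robot.close_job())"
```

```text
the job is handed in; nothing more can be done
None
```

I handed the job in at about 20 s: I tipped both dishes in turn, found the stamp under the left one, and pushed that dish to within about 1 mm of the blue row's centre line by camera; the other dish ended within about 1 mm of its start and nothing else visibly moved, though the hand-in returned no verdict.

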